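Wind the label take-up spring and refit its cover

ROBOT

A 7-joint arm with a two-finger parallel gripper is mounted at the origin on a cart in front of the work surface, level with it; the furniture and walls round the work are solid. World frame = base frame: x ahead of the robot, y to its left, z up, the work surface at z = 0. Lengths are in m, angles in rad, forces in N, time in s.
With the tool pointing down it reaches from about 0.4 to 0.875 m from the base axis. Payload 19.3 kg.
Tool frame: the origin (TCP) lies midway between the tips of the shut fingers; the grasp point (between the pads) lies 19 mm behind it; z points along the fingers, y is the line along which they close (so a half turn about z gives the same grasp; the last joint's range is limited). The gripper opens to 85 mm and grips with 20 to 120 N. Pads are 22 mm wide; open, the fingers measure 114 mm over their backs; the gripper's body (76 mm by 85 mm) begins 54 mm behind the grasp point. The pads swing forward as they close: fully open they stand 13 mm farther back than shut.
Start: joints at [1.072, 0.521, -0.036, 1.599, 0.021, 1.021, -0.113], TCP at [0.26, -0.568, 0.231] pointing down, gripper open.
Joint ranges: [-2.91, 2.91], [-0.3, 2.13], [-1.5, 1.42], [0.17, 2.43], [-1.26, 4.41], [0.16, 1.93], [-2.52, 2.52]. Speed limits (rad/s): [1.89, 1.89, 2.39, 2.39, 3.01, 3.01, 3.01].

INTERFACE

Orientations are given as [roll, pitch, yaw] about the fixed x, y, z axes, in that order (R = Rz(yaw) Ry(pitch) Rx(roll)).
In Python, from workcell import bot gives the robot as it stands.
- The arm moves only by the shell command python3 nudge.py [FORCE], which reads ROWS from standard input. ROWS is a JSON list that holds a single list of rows (three levels of brackets), with 1 to 5 rows, each of 7 numbers: the finger opening in m, then dx, dy, dz in m, then a rotation vector rx, ry, rz in rad; each row is the pose to reach, as a shift and turn from the pose commanded when the command began, along the tool's axes at that moment; what a row does not reach only later rows make up. A row lasts 1/8 s, in which the tool goes at most 0.0625 m and 0.188 rad, less where a joint would pass 70% of its speed; a pose out of reach is approached as far as the arm can. The fingers move at their own pace and stop on an object; FORCE is the grip in N (left out, the last holds). Time passes only in rows, so rows that do not move let the fingers close. It prints the time, the measured TCP pose, the force, the opening and the grip force at its end. Input that does not fit is refused with a message, and nothing moves.
- bot.observe(): the state, without advancing time (a new reading comes with each control period).
- bot.grab_frame(name): name is "scene" or "top"; returns the picture (480x640x3 uint8, blue, green, red); there is no depth.
- bot.calibration(name): a dict with "vfov" (degrees; the focal length in pixels is half the picture's height over the tangent of half this angle, whatever the lens; pixels are square), "cx", "cy" (the principal point, pixels), "eye" and "attitude" of the camera in the world. Camera axes: x right, y down, z forward; pixel columns grow to the right and rows downward; lengths in m; the calibration is good to about 2 mm. A picture is of the moment at which its call begins. calibration takes no time and is no camera call.
- bot.job_done(): hands the job in; it is judged then, once.
The state is a dict: "clock": time; "qpos": joint angles; "qd": joint speeds; "joint_efforts": joint torques, N m; "position": TCP position; "tool_rot": TCP orientation; "force": force on the tool from outside, world axes, zero at the start; "moment": the same for the moment, N m; "grip_width": finger opening in m; "finger_force": force on a finger pad.
Only numpy, scipy, OpenCV 4.12 (cv2) and the standard library are available. Lean on these libraries where they do the work, as an engineer would, in place of code of your own. Each camera call takes 0.05 s, during which the arm holds its last target. There are 200 camera calls.

TASK

Wind the brass key of the spring-driven label take-up unit clockwise, a part turn at a time, until its black pointer stands in the green sector, never letting it run into the red. Then close the well with the loose aluminium cover: tilt it to hook an edge that runs parallel to its grip rib under the dark steel lip, and lower the other edge until the cover lies flat and fully home. Leave the jars and the tamper standing where they are.

Things in the scene. Friction and masses are not known exactly. Their poses are not given: they have to be found in the camera images.
- winder: Blue label take-up unit bolted to the table. Origin: on the table, on the key's vertical axis; z up. Main block 164 mm (x) by 168 mm (y), with an open well 116 mm (x) by 120 mm (y), floor 26 mm and surrounding ledge 72 mm above the table. A foot on the -y side (to y = -180 mm) carries a fixed white label roll, 80 mm across, top 63 mm and spindle 69 mm above the table.
- winder_seat (a point): Where the cover's origin lies when home: centre of the cover's place on the ledge, 72 mm above the table; axes as the unit's. The place is 136 mm (x) by 146 mm (y), so 2.5 to 4 mm play each way, bounded at x = +-68 mm by rails 7 mm high, at y = -73.5 mm by a stop 5 mm high, at y = +72.5 mm by the back wall under the lip (heights above the ledge).
- winder_lip (a point): Middle of the free lower edge of the dark steel lip, which overhangs the ledge on the unit's +y side: 60 mm in +y from the key's axis, 11 mm above the ledge. Slot behind it: 11 mm high, 12.5 mm deep in y to the back wall. The lip is 5 mm thick, its top 88 mm above the table. Axes as the unit's.
- winder_dial (a point): Centre of the white dial on the well floor, under the key, 26 mm above the table; axes as the unit's. Read clockwise from the unit's -x direction (pointer there at key value 0): black ticks every 0.5 rad, green sector 4.2 to 4.8 rad, red sector 5.0 to 5.6 rad.
- key (a joint): Key angle, rad: 0 unwound, grows as the key turns CLOCKWISE seen from above, end stop 5.6. Green is 4.2 to 4.8; red begins at 5.0. A spring pulls back harder the further it is wound (winding takes about 0.1 N m at first, 0.14 N m in the green); a friction brake holds the key wherever it is let go, but turning it back unwinds it.
- key_grip (a point): Gripping point on the key's axis, 60 mm above the table. The wing is an upright brass plate 60 mm long, 10 mm thick, 40 to 68 mm above the table. Axes turn with the key: x along the wing, y across its thickness (close the fingers along y), z up; the black pointer, low on the collar, points along -x. It turns about the vertical line through this point.
- cover: Loose aluminium cover plate, 128 mm (x) by 140 mm (y) by 5 mm, 0.18 kg, with a black upright grip rib along x at its middle: 80 mm long, 14 mm thick (y), its top 38 mm above the plate's underside. Close the fingers on it along y. Origin: centre of the underside; z up through the rib. The edges at y = +-70 mm are alike: either may go under the lip. Starts flat on the table, rib up.
- balm_jar: Bystander: brown jar with a cream lid, 59 mm across, 66 mm high. Origin: centre of its underside. It stands between the cover and the unit. (The block of fixed brown bottles behind, from x = 0.57 m on, is 143 mm high: carry things above or in front of it.)
- tamper: Bystander: wooden-handled tamper on a white foot, 42 mm across, 83 mm high. Origin: centre of its underside.
- salve_jar: Bystander: small brown jar with a cream lid, 43 mm across, 44 mm high. Origin: centre of its underside.
- cover_edge_a (a point): Middle of the cover's edge at y = -70 mm, on the plate's underside; axes as the cover's.
- cover_edge_b (a point): Middle of the cover's edge at y = +70 mm, on the plate's underside; axes as the cover's.

How it is judged:
By the outcome, as a careful person would: the job done as asked, in the order asked, and still so for the second after the job is handed in, with the robot touching nothing.
It also fails if it takes over 72 s, if anything falls off the work surface, if the arm or the gripper's body presses on something with over 40 N, if the wrist force passes 120 N, or if a joint passes its speed limit or range.

## Working session

There is one attempt and no reset: what is moved stays moved. The work goes in short steps, Python scripts to look and compute and a shell command to move; the robot and the scene stay as the last step left them, time stands still between calls to the robot, and variables do not carry over. Pictures are saved under pics/ and viewed, at most 10 in all, crops included, and the job is handed in when it is done.

```bash
ls; mkdir -p pics
python3 - <<'E'
from workcell import bot
import cv2
for n in("scene","top"):
    cv2.imwrite(f"pics/{n}0.png",bot.grab_frame(n)); print(bot.calibration(n))
print(bot.observe())
E
```

```text
nudge.py
pics
workcell.py
{'vfov': 48.14260818705677, 'cx': 312.1154915993219, 'cy': 232.01267284134227, 'eye': array([-0.19607291,  0.69723496,  0.59942957]), 'attitude': array([-2.0510931 , -0.00689139, -2.40117294])}
{'vfov': 49.87586073492684, 'cx': 320.2719084763772, 'cy': 247.71822589643259, 'eye': array([ 0.3524642 , -0.01849306,  1.25095256]), 'attitude': array([-3.04839287,  0.00349377, -1.59111112])}
{'clock': 0.1, 'qpos': array([ 1.07181874,  0.52192755, -0.03632083,  1.59992912,  0.02120508,
        1.02107455, -0.11281852]), 'qd': array([ 0.00129433, -0.00188408, -0.0004247 , -0.00113656, -0.0004038 ,
       -0.00173011,  0.00082255]), 'joint_efforts': array([ 3.39208156e-03, -9.28495073e+01,  1.98434494e+00, -3.70531797e+01,
        1.81007793e-02,  5.46919749e-03,  1.89209067e-05]), 'position': array([ 0.25969872, -0.56818122,  0.23080793]), 'tool_rot': array([-3.14064196e+00,  7.26557254e-05,  4.28744663e-01]), 'force': array([ 0.20073913, -0.4326782 , -0.03829576]), 'moment': array([ 0.01163036, -0.03748342,  0.0567337 ]), 'finger_force': 0.0, 'grip_width': 0.08517205241450601}
```

View pics/top0.png

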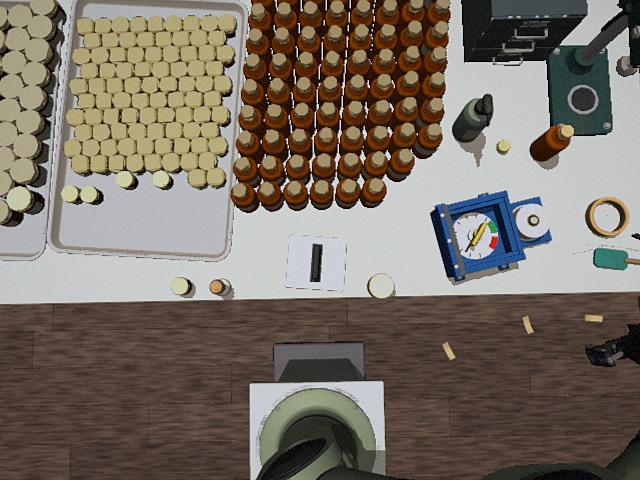

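View pics/scene0.png

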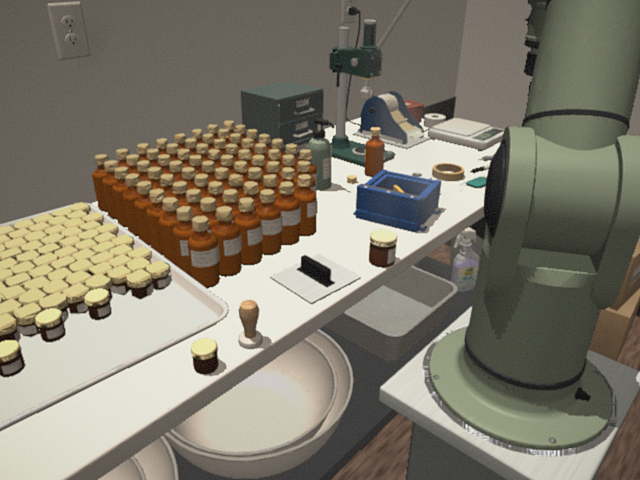

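The top view shows the cover at about (316,263), rib running along the rows, i.e. along world x. The winder's key is at about (477,237), the lip on the unit's left side, and the balm jar at (381,286). I'll enlarge both.

```bash
cat > h.py <<'E'
from workcell import bot
import cv2, numpy as np
from scipy.spatial.transform import Rotation as R
def px2w(n,uv,z):
    c=bot.calibration(n); f=240/np.tan(np.radians(c["vfov"])/2)
    M=R.from_euler("xyz",c["attitude"]).as_matrix()
    uv=np.atleast_2d(uv).astype(float)
    d=np.c_[(uv[:,0]-c["cx"])/f,(uv[:,1]-c["cy"])/f,np.ones(len(uv))]@M.T
    return c["eye"]+d*((z-c["eye"][2])/d[:,2])[:,None]
def w2px(n,P):
    c=bot.calibration(n); f=240/np.tan(np.radians(c["vfov"])/2)
    M=R.from_euler("xyz",c["attitude"]).as_matrix()
    p=(np.atleast_2d(P)-c["eye"])@M
    return p[:,:2]/p[:,2:]*f+[c["cx"],c["cy"]]
def crop(img,x,y,w,h,s): return cv2.resize(img[y:y+h,x:x+w],None,fx=s,fy=s,interpolation=cv2.INTER_CUBIC)
E
python3 - <<'E'
from h import *
im=cv2.imread("pics/top0.png")
a=crop(im,425,183,133,100,6); cv2.imwrite("pics/c1.png",a)
b=crop(im,280,225,120,80,6); cv2.imwrite("pics/c2.png",b)
E
```

```text
(no output)
```

View pics/c1.png

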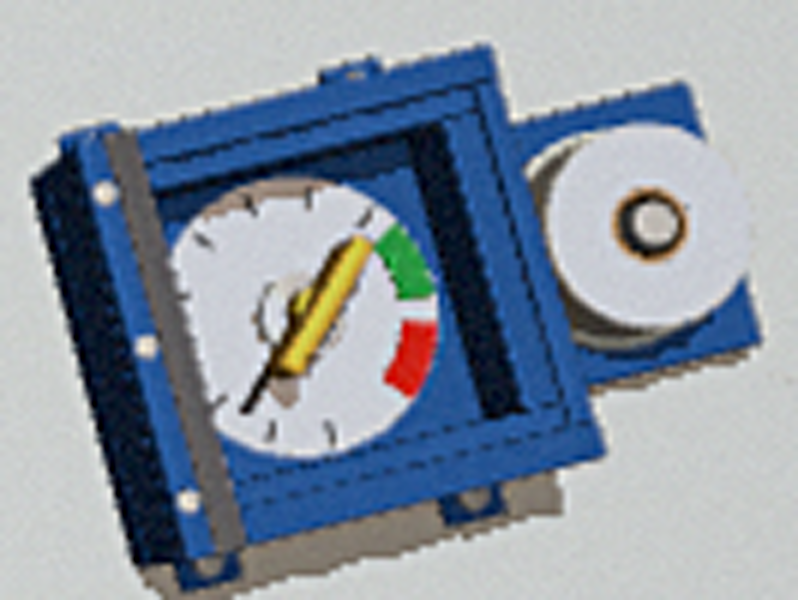

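View pics/c2.png

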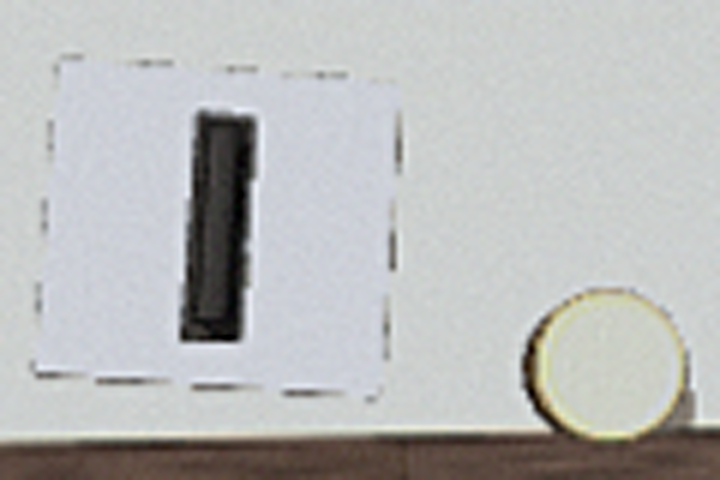

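The crop shows the key's wing from (360,243) to (290,372), its pointer tip at (245,410), the dial centre near (307,318) and the lip edge from (135,135) to (243,545). The cover's corners are (60,57), (400,83), (378,398) and (35,373) in the second crop, and the jar lid is at (610,364).

Run:
```python
from h import *
from scipy.optimize import least_squares
np.set_printoptions(precision=4,suppress=True)
o1=lambda p:(np.array(p)+.5)/6-.5+[425,183]
o2=lambda p:(np.array(p)+.5)/6-.5+[280,225]
# unit model: points (px, xyz in unit); w mask
L=[([492,45],(.082,-.084,.079)),([605,455],(-.082,-.084,.079)),([135,135],(.082,.06,.088)),([243,545],(-.082,.06,.088)),
   ([655,222],(0,np.nan,.069)),([307,318],(0,0,.026))]
def pose(v,P): c,s=np.cos(v[2]),np.sin(v[2]); P=np.array(P); return np.array([v[0]+c*P[0]-s*P[1],v[1]+s*P[0]+c*P[1],P[2]])
def res(v):
    r=[]
    for p,P in L:
        P=list(P)
        if np.isnan(P[1]):P[1]=v[3]
        r+=list(w2px("top",pose(v,P))[0]-o1(p))
    return r
s=least_squares(res,[.4,-.35,.2,-.13]);v=s.x;print("unit",v,"res px",np.round(s.fun,1))
w=px2w("top",o1([[360,243],[290,372]]),.068); print("wing",w,"yaw",np.arctan2(*(w[0]-w[1])[[1,0]]),w.mean(0))
t=px2w("top",o1([245,410]),.032)[0]; d=t[:2]-v[:2]; a=np.arctan2(d[1],d[0])-v[2]
print("key from tip",(np.pi-a)%(2*np.pi),"from wing",(np.pi-(np.arctan2(*(w[1]-w[0])[[1,0]])-v[2]))%(2*np.pi))
c=px2w("top",o2([[60,57],[400,83],[378,398],[35,373]]),.004);print("cover",c,c.mean(0))
rb=px2w("top",o2([[225,112],[212,340]]),.037);print("rib",rb,rb.mean(0),np.arctan2(*(rb[0]-rb[1])[[1,0]]))
print("cover yaw",np.arctan2(*(c[0]-c[3])[[1,0]]),np.arctan2(*(c[0]-c[1])[[1,0]])-np.pi/2)
print("jar",px2w("top",o2([610,364]),.066))
```

```text
unit [ 0.4885 -0.384   0.2215 -0.13  ] res px [-0.1 -0.2  0.7  0.4 -0.1 -1.1  1.   0.5  0.1  0.4 -1.7  0. ]
wing [[ 0.5124 -0.3972  0.068 ]
 [ 0.4631 -0.3679  0.068 ]] yaw -0.5361341187010267 [ 0.4877 -0.3825  0.068 ]
key from tip 0.797704536178633 from wing 0.7576120702172386
cover [[ 0.5039  0.0575  0.004 ]
 [ 0.4905 -0.0801  0.004 ]
 [ 0.3636 -0.0681  0.004 ]
 [ 0.3764  0.0694  0.004 ]] [ 0.4336 -0.0053  0.004 ]
rib [[ 0.4768 -0.0092  0.037 ]
 [ 0.3872 -0.0024  0.037 ]] [ 0.432  -0.0058  0.037 ] -0.07640780218343236
cover yaw -0.09324582316744318 -0.0975255679316609
jar [[ 0.3741 -0.1544  0.066 ]]
```

```bash
cat >> h.py <<'E'
def delta(pos,rpy):
    s=bot.observe(); A=R.from_euler("xyz",s["tool_rot"])
    print("shift",np.round(A.inv().apply(np.array(pos)-s["position"]),4),"rot",np.round((A.inv()*R.from_euler("xyz",rpy)).as_rotvec(),4))
def st():
    s=bot.observe(); print("t",s["clock"],"p",np.round(s["position"],4),"rpy",np.round(s["tool_rot"],4),"F",np.round(s["force"],1),"M",np.round(s["moment"],2),"w",round(s["grip_width"],4),"ff",round(s["finger_force"],1),"q",np.round(s["qpos"],2))
E
echo '[[[0.04, 0.057, -0.015, 0, 0, 0, -0.18], [0.04, 0.114, -0.03, 0, 0, 0, -0.36], [0.04, 0.171, -0.044, 0, 0, 0, -0.54], [0.04, 0.228, -0.059, 0.02, 0, 0, -0.72], [0.04, 0.284, -0.073, 0.04, 0, 0, -0.9]]]' | python3 nudge.py 40
python3 -c "
from h import *
st();delta([.488,-.383,.17],[np.pi,0,2.597])"
```

```text
clock: 0.72
position: [0.489, -0.3826, 0.1908]
tool_rot: [3.141, 0.0, 1.335]
force: [-0.1, -1.6, 0.3]
grip_width: 0.0402
finger_force: 0.0
t 0.725 p [ 0.489  -0.3826  0.1908] rpy [3.1413e+00 1.0000e-04 1.3345e+00] F [-0.1 -1.6  0.3] M [ 0.01 -0.01 -0.06] w 0.0402 ff 0.0 q [ 0.77  0.57 -0.29  1.64  0.19  0.96  0.17]
shift [-0.0006 -0.0009  0.0208] rot [ 2.0000e-04  2.0000e-04 -1.2625e+00]
```

```bash
echo '[[[0.04, 0, 0, 0.004, 0, 0, -0.18], [0.04, 0, 0, 0.008, 0, 0, -0.36], [0.04, 0, -0.001, 0.012, 0, 0, -0.54], [0.04, 0, -0.001, 0.016, 0, 0, -0.72], [0.04, -0.001, -0.001, 0.02, 0, 0, -0.9]]]' | python3 nudge.py
echo '[[[0.04, 0, 0, 0, 0, 0, -0.18], [0.04, 0, 0, 0, 0, 0, -0.363], [0.04, 0, 0, 0, 0, 0, -0.363]]]' | python3 nudge.py
python3 -c "
from h import *
st();delta([.488,-.383,.042],[np.pi,0,2.597])
cv2.imwrite('pics/c3.png',np.vstack([crop(bot.grab_frame('top'),425,183,133,100,3),crop(bot.grab_frame('scene'),330,150,133,100,3)]))"
```

```text
clock: 1.35
position: [0.4864, -0.3846, 0.1709]
tool_rot: [-3.141, -0.001, 2.235]
force: [-0.0, 0.1, -0.7]
grip_width: 0.0397
finger_force: 0.0
clock: 1.72
position: [0.4863, -0.3848, 0.1709]
tool_rot: [3.141, -0.001, 2.59]
force: [0.4, -0.1, -0.4]
grip_width: 0.0397
finger_force: 0.0
t 1.725 p [ 0.4863 -0.3848  0.1709] rpy [ 3.1411e+00 -7.0000e-04  2.5905e+00] F [ 0.4 -0.1 -0.4] M [ 0.02 -0.02 -0.01] w 0.0397 ff 0.0 q [ 0.97  0.64 -0.59  1.65  0.41  0.98  1.25]
shift [-0.0006  0.0023  0.1289] rot [ 0.0005 -0.0007 -0.0065]
```

View pics/c3.png

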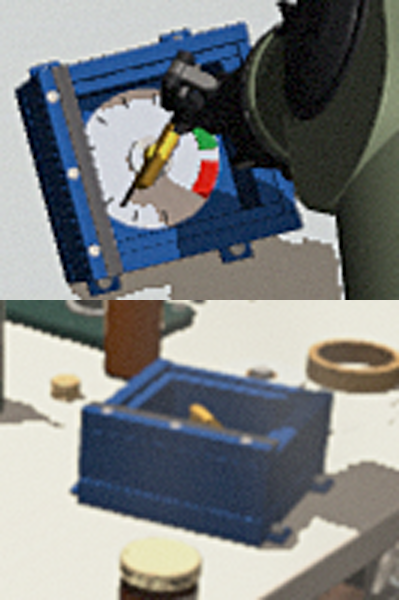

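The top view shows the fingers above the wing and in line with it, with the pointer unchanged. I'm going down to grip.

```bash
echo '[[[0.04, 0, 0.002, 0.05, 0, 0, 0], [0.04, 0, 0.002, 0.1, 0, 0, 0], [0.04, 0, 0.002, 0.129, 0, 0, 0], [0.04, 0, 0.002, 0.129, 0, 0, 0], [0.0, 0, 0.002, 0.129, 0, 0, 0]]]' | python3 nudge.py
echo '[[[0.0, 0, 0, 0, 0, 0, 0], [0.0, 0, 0, 0, 0, 0, 0], [0.0, 0, 0, 0, 0, 0, 0]]]' | python3 nudge.py
python3 -c "
from h import *
st();delta([.488,-.383,.042],[np.pi,0,2.597])"
```

```text
clock: 2.45
position: [0.4883, -0.3832, 0.0436]
tool_rot: [-3.141, 0.001, 2.59]
force: [-0.2, 0.2, 0.5]
grip_width: 0.0227
finger_force: 0.0
clock: 2.82
position: [0.4883, -0.3835, 0.0439]
tool_rot: [-3.141, 0.002, 2.591]
force: [-1.6, -0.0, 9.1]
grip_width: 0.0154
finger_force: 39.3
t 2.825 p [ 0.4883 -0.3835  0.0439] rpy [-3.1412e+00  2.3000e-03  2.5910e+00] F [-1.6 -0.   9.1] M [ 0.19  0.32 -0.06] w 0.0154 ff 39.3 q [ 0.91  0.8  -0.51  1.72  0.53  0.76  1.16]
shift [0.0006 0.0003 0.0019] rot [-0.0004  0.0023 -0.006 ]
```

```bash
echo '[[[0.03, 0, 0, 0, 0, 0, 0], [0.03, 0, 0, -0.002, 0, 0, 0], [0.03, 0.0005, 0, -0.004, 0, 0, -0.006], [0.0, 0.0005, 0, -0.004, 0, 0, -0.006], [0.0, 0.0005, 0, -0.004, 0, 0, -0.006]]]' | python3 nudge.py
echo '[[[0.0, 0, 0, 0, 0, 0, 0], [0.0, 0, 0, 0, 0, 0, 0]]]' | python3 nudge.py
python3 -c "
from h import *
st()
cv2.imwrite('pics/c4.png',crop(bot.grab_frame('top'),425,183,133,100,6))"
```

```text
clock: 3.45
position: [0.4872, -0.3829, 0.0467]
tool_rot: [-3.141, 0.0, 2.598]
force: [-2.4, 0.2, 8.3]
grip_width: 0.0152
finger_force: 38.9
clock: 3.7
position: [0.4872, -0.3829, 0.0467]
tool_rot: [-3.141, 0.0, 2.598]
force: [-2.5, -0.1, 7.8]
grip_width: 0.0155
finger_force: 38.9
t 3.7 p [ 0.4872 -0.3829  0.0467] rpy [-3.1413e+00  3.0000e-04  2.5976e+00] F [-2.5 -0.1  7.8] M [ 0.09  0.51 -0.  ] w 0.0155 ff 38.9 q [ 0.91  0.8  -0.51  1.72  0.53  0.77  1.16]
```

View pics/c4.png

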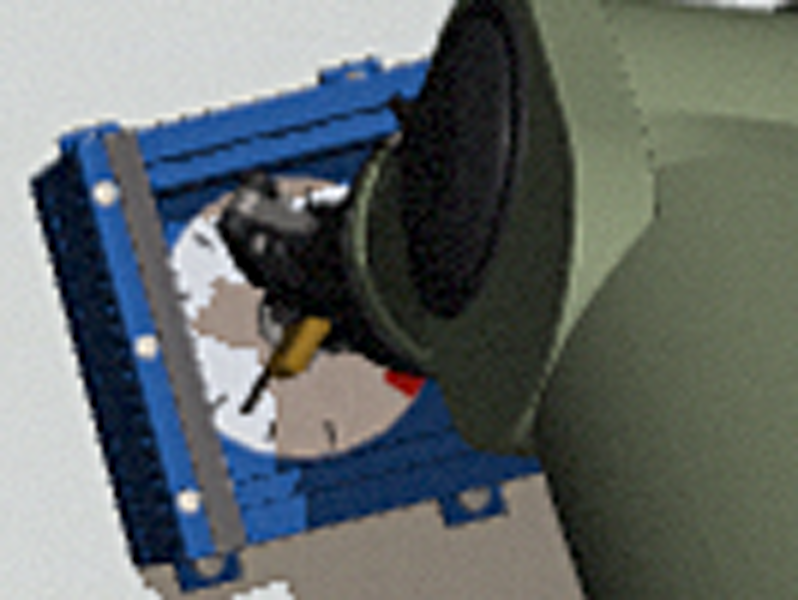

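The fingers straddle the wing, with the pointer tip still at (245,410). The opening reads about 15 mm, so I'll turn a part stroke and check that the pointer follows.

```bash
echo '[[[0.0, 0, 0, 0, 0, 0, 0], [0.0, 0, 0, 0, 0, 0, 0.12], [0.0, 0, 0, 0, 0, 0, 0.24], [0.0, 0, 0, 0, 0, 0, 0.36], [0.0, 0, 0, 0, 0, 0, 0.48]]]' | python3 nudge.py 80
python3 -c "
from h import *
st()
cv2.imwrite('pics/c5.png',crop(bot.grab_frame('top'),425,183,133,100,6))"
```

```text
clock: 4.38
position: [0.4879, -0.3823, 0.0469]
tool_rot: [3.141, 0.0, 2.114]
force: [0.3, 5.0, 9.1]
grip_width: 0.0131
finger_force: 78.2
t 4.375 p [ 0.4879 -0.3823  0.0469] rpy [3.1406e+00 5.0000e-04 2.1143e+00] F [0.3 5.  9.1] M [ 0.91 -0.04  0.15] w 0.0131 ff 78.2 q [ 0.83  0.77 -0.39  1.72  0.42  0.73  0.77]
```

View pics/c5.png

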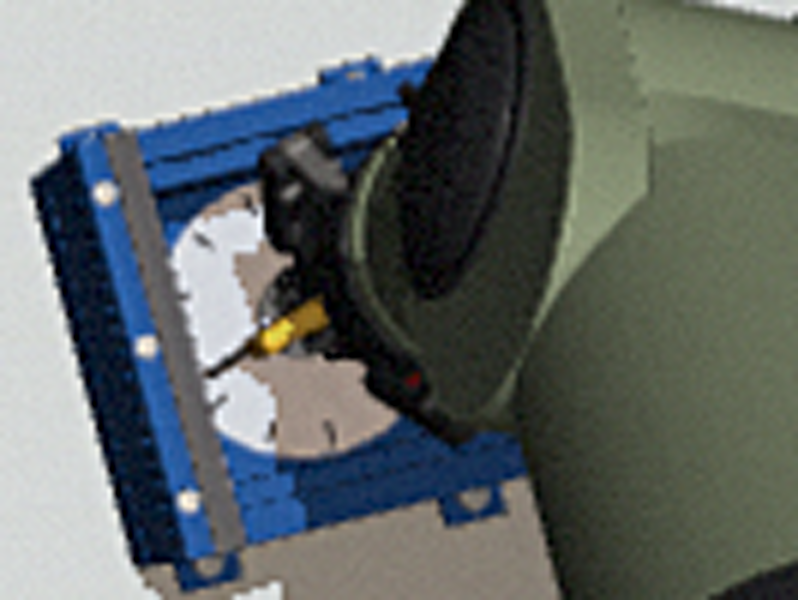

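The pointer tip moved from (245,410) to (208,375), about 0.46 rad for 0.48 commanded, so the key follows. I'll continue in part turns.

```bash
echo '[[[0, 0, 0, 0, 0, 0, 0.14], [0, 0, 0, 0, 0, 0, 0.28], [0, 0, 0, 0, 0, 0, 0.42], [0, 0, 0, 0, 0, 0, 0.56], [0, 0, 0, 0, 0, 0, 0.7]]]' | python3 nudge.py 80
echo '[[[0, 0, 0, 0, 0, 0, 0.14], [0, 0, 0, 0, 0, 0, 0.28], [0, 0, 0, 0, 0, 0, 0.42], [0, 0, 0, 0, 0, 0, 0.56], [0, 0, 0, 0, 0, 0, 0.7]]]' | python3 nudge.py 80
echo '[[[0, 0, 0, 0, 0, 0, 0.14], [0, 0, 0, 0, 0, 0, 0.28], [0, 0, 0, 0, 0, 0, 0.28]]]' | python3 nudge.py 80
python3 -c "
from h import *
st()
cv2.imwrite('pics/c6.png',crop(bot.grab_frame('top'),425,183,133,100,6))"
```

```text
clock: 5.05
position: [0.4891, -0.382, 0.047]
tool_rot: [3.138, -0.001, 1.414]
force: [7.7, 3.3, 4.2]
grip_width: 0.0131
finger_force: 78.2
clock: 5.68
position: [0.4903, -0.3826, 0.0471]
tool_rot: [3.137, -0.003, 0.715]
force: [13.4, -0.9, -2.5]
grip_width: 0.0134
finger_force: 78.2
clock: 6.05
position: [0.4906, -0.383, 0.0471]
tool_rot: [3.137, -0.004, 0.437]
force: [14.6, -4.0, -3.6]
grip_width: 0.0134
finger_force: 78.4
t 6.05 p [ 0.4906 -0.383   0.0471] rpy [ 3.1371 -0.0041  0.4368] F [14.6 -4.  -3.6] M [-0.73 -3.26 -0.01] w 0.0134 ff 78.4 q [ 0.54  0.75  0.04  1.74 -0.04  0.65 -0.53]
```

View pics/c6.png

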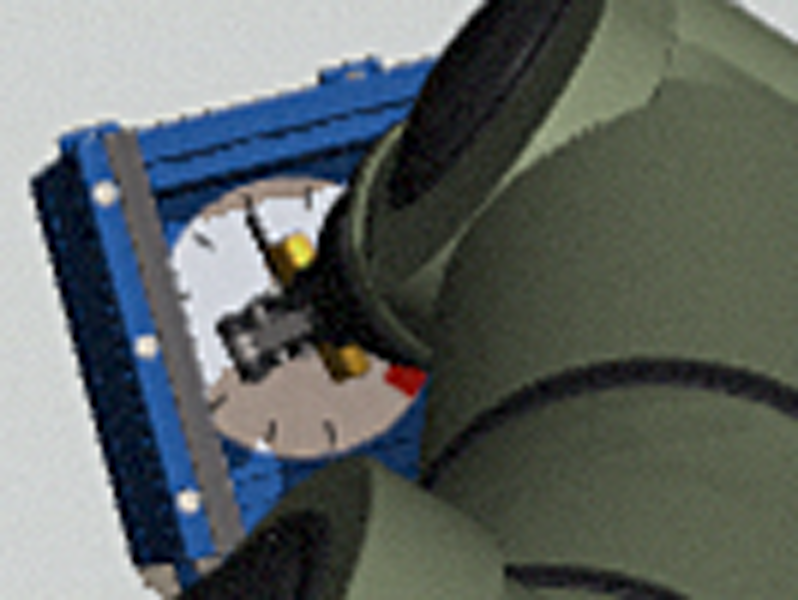

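The pointer tip is at (250,207), so the key is at about 2.9 rad, which agrees with the tool yaw. The side force has grown to 15 N, so I'll release and regrip to centre, then turn the rest.

```bash
echo '[[[0.03, 0, 0, 0, 0, 0, 0], [0.03, 0, 0, 0, 0, 0, 0], [0.0, 0, 0, 0, 0, 0, 0], [0.0, 0, 0, 0, 0, 0, 0], [0.0, 0, 0, 0, 0, 0, 0]]]' | python3 nudge.py 80
echo '[[[0, 0, 0, 0, 0, 0, 0.14], [0, 0, 0, 0, 0, 0, 0.28], [0, 0, 0, 0, 0, 0, 0.42], [0, 0, 0, 0, 0, 0, 0.56], [0, 0, 0, 0, 0, 0, 0.7]]]' | python3 nudge.py 80
echo '[[[0, 0, 0, 0, 0, 0, 0.14], [0, 0, 0, 0, 0, 0, 0.28], [0, 0, 0, 0, 0, 0, 0.42], [0, 0, 0, 0, 0, 0, 0.56], [0, 0, 0, 0, 0, 0, 0.56]]]' | python3 nudge.py 80
python3 -c "
from h import *
st()"
```

```text
clock: 6.72
position: [0.4877, -0.3843, 0.0468]
tool_rot: [3.139, -0.001, 0.437]
force: [3.8, -8.0, -1.1]
grip_width: 0.0131
finger_force: 78.2
clock: 7.35
position: [0.4877, -0.3835, 0.0468]
tool_rot: [3.141, -0.002, -0.267]
force: [1.7, -3.8, 2.0]
grip_width: 0.0133
finger_force: 78.5
clock: 7.98
position: [0.488, -0.3831, 0.0468]
tool_rot: [-3.141, -0.002, -0.822]
force: [4.0, -1.3, 3.7]
grip_width: 0.0131
finger_force: 79.0
t 7.975 p [ 0.488  -0.3831  0.0468] rpy [-3.1414e+00 -1.7000e-03 -8.2230e-01] F [ 4.  -1.3  3.7] M [-0.3  -0.92 -0.06] w 0.0131 ff 79.0 q [ 0.33  0.79  0.37  1.75 -0.42  0.68 -1.47]
```

```bash
echo '[[[0, 0, 0, 0, 0, 0, 0.15], [0, 0, 0, 0, 0, 0, 0.31], [0, 0, 0, 0, 0, 0, 0.31], [0.03, 0, 0, 0, 0, 0, 0.31], [0.03, 0, 0, 0, 0, 0, 0.31]]]' | python3 nudge.py 80
echo '[[[0.03, 0, 0, -0.03, 0, 0, 0], [0.04, 0, 0, -0.09, 0, 0, 0], [0.05, 0, 0, -0.15, 0, 0, 0], [0.06, 0, 0, -0.15, 0, 0, 0]]]' | python3 nudge.py 80
python3 -c "
from h import *
st();delta([.432,-.0055,.2],[np.pi,0,-.09])"
```

```text
clock: 8.6
position: [0.4867, -0.3826, 0.0461]
tool_rot: [3.141, 0.001, -1.131]
force: [0.2, 0.5, 0.8]
grip_width: 0.0299
finger_force: 0.0
clock: 9.1
position: [0.4881, -0.3841, 0.2005]
tool_rot: [-3.138, -0.005, -1.132]
force: [-0.5, 0.5, -0.5]
grip_width: 0.0602
finger_force: 0.0
t 9.1 p [ 0.4881 -0.3841  0.2005] rpy [-3.1383 -0.005  -1.1319] F [-0.5  0.5 -0.5] M [ 0.02 -0.03  0.02] w 0.0602 ff 0.0 q [ 0.19  0.62  0.58  1.67 -0.39  0.97 -1.79]
shift [-0.3666 -0.1101 -0.001 ] rot [-4.0000e-04 -6.3000e-03 -1.0419e+00]
```

```bash
echo '[[[0.06, -0.058, -0.017, 0, 0, 0, -0.18], [0.06, -0.116, -0.035, 0, 0, 0, -0.36], [0.06, -0.174, -0.052, 0, 0, 0, -0.54], [0.06, -0.232, -0.07, 0, 0, 0, -0.72], [0.06, -0.29, -0.087, 0, 0, 0, -0.9]]]' | python3 nudge.py 60
python3 -c "
from h import *
st();delta([.4325,-.0055,.1],[np.pi,0,-.09])
im=bot.grab_frame('top')
cv2.imwrite('pics/c7.png',np.vstack([crop(im,425,183,133,100,3),crop(im,280,220,133,100,3)]))"
```

```text
clock: 9.72
position: [0.4419, -0.0814, 0.196]
tool_rot: [3.141, 0.0, -0.225]
force: [2.5, -0.9, 1.0]
grip_width: 0.0601
finger_force: 0.0
t 9.725 p [ 0.4419 -0.0814  0.196 ] rpy [ 3.1415e+00  5.0000e-04 -2.2540e-01] F [ 2.5 -0.9  1. ] M [ 0.02 -0.01 -0.01] w 0.0601 ff 0.0 q [-0.25  0.31  0.36  2.09 -0.16  0.76 -1.58]
shift [-0.0261 -0.0719  0.096 ] rot [ 1.000e-04  5.000e-04 -1.354e-01]
```

View pics/c7.png

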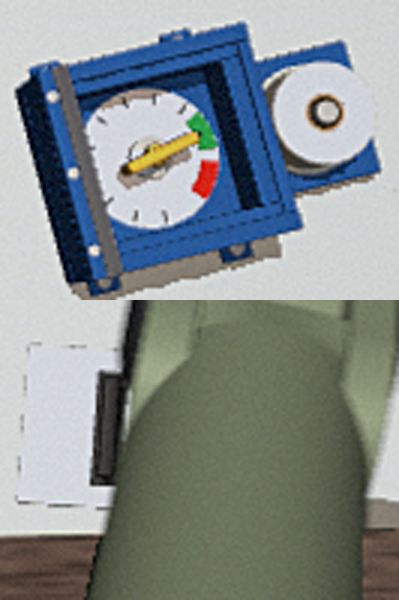

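The wing and pointer now run into the middle of the green sector (crop pixel (200,135)), about 4.5 rad. On to the cover.

```bash
echo '[[[0.06, -0.013, -0.036, 0, 0, 0, -0.07], [0.06, -0.026, -0.072, 0.03, 0, 0, -0.135], [0.06, -0.026, -0.072, 0.07, 0, 0, -0.135], [0.06, -0.026, -0.072, 0.096, 0, 0, -0.135], [0.06, -0.026, -0.072, 0.096, 0, 0, -0.135]]]' | python3 nudge.py 60
python3 -c "
from h import *
st();delta([.4325,-.0055,.011],[np.pi,0,-.09])"
```

```text
clock: 10.4
position: [0.4327, -0.0075, 0.0989]
tool_rot: [3.141, 0.004, -0.097]
force: [-0.1, 0.2, -0.0]
grip_width: 0.0601
finger_force: 0.0
t 10.4 p [ 0.4327 -0.0075  0.0989] rpy [ 3.1406  0.0038 -0.0971] F [-0.1  0.2 -0. ] M [-0.03 -0.05 -0.02] w 0.0601 ff 0.0 q [-0.31  0.47  0.24  2.21 -0.22  0.5  -1.56]
shift [-0.0001 -0.0021  0.0879] rot [ 0.001   0.0038 -0.0071]
```

```bash
echo '[[[0.06, 0, -0.002, 0.04, 0, 0, 0], [0.06, 0, -0.002, 0.075, 0, 0.002, 0], [0.06, 0, -0.002, 0.087, 0, 0.004, 0], [0.0, 0, -0.002, 0.087, 0, 0.004, 0], [0.0, 0, -0.002, 0.087, 0, 0.004, 0]]]' | python3 nudge.py 60
echo '[[[0, 0, 0, 0, 0, 0, 0], [0, 0, 0, 0, 0, 0, 0], [0, 0, 0, 0, 0, 0, 0]]]' | python3 nudge.py 60
python3 -c "
from h import *
st()"
```

```text
clock: 11.02
position: [0.435, -0.0052, 0.0145]
tool_rot: [-3.141, -0.006, -0.097]
force: [-0.4, -0.1, 0.6]
grip_width: 0.0243
finger_force: 0.0
clock: 11.4
position: [0.435, -0.0051, 0.0146]
tool_rot: [-3.141, -0.006, -0.097]
force: [-2.3, -0.9, 18.0]
grip_width: 0.013
finger_force: 59.0
t 11.4 p [ 0.435  -0.0051  0.0146] rpy [-3.1411 -0.0059 -0.0969] F [-2.3 -0.9 18. ] M [-0.08  0.46  0.3 ] w 0.013 ff 59.0 q [-0.23  0.64  0.13  2.24 -0.3   0.27 -1.5 ]
```

```bash
cat >> h.py <<'E'
def T(p,r): M=np.eye(4); M[:3,:3]=r.as_matrix(); M[:3,3]=p; return M
U=T([.4878,-.3835,0],R.from_euler("z",.2215))
C0=T([.433,-.0055,0],R.from_euler("z",-.0969))
G0=T([.435,-.0051,.0146],R.from_euler("xyz",[-3.1411,-.0059,-.0969]))
G=np.linalg.inv(C0)@G0
def tgt(ye,ze,th,x=0.):
    # +y edge of cover underside at (x,ye,ze) in unit frame, tilted by th
    r=R.from_euler("x",-th); Cu=T(np.array([x,ye,ze])-r.apply([0,.07,0]),r)
    W=U@Cu@G; delta(W[:3,3],R.from_matrix(W[:3,:3]).as_euler("xyz"))
def cov():
    s=bot.observe(); W=T(s["position"],R.from_euler("xyz",s["tool_rot"]))@np.linalg.inv(G); C=np.linalg.inv(U)@W
    e=(C@[0,.07,0,1])[:3]; e2=(C@[0,-.07,0,1])[:3]
    print("cover in unit: ctr",np.round(C[:3,3],4),"edge+",np.round(e,4),"edge-",np.round(e2,4),"rpy",np.round(R.from_matrix(C[:3,:3]).as_euler("xyz"),4))
E
echo '[[[0, 0, 0, -0.005, 0, 0, 0], [0, 0, 0, -0.04, 0, 0, 0], [0, 0, 0, -0.1, 0, 0, 0], [0, 0, 0, -0.15, 0, 0, 0], [0, 0, 0, -0.15, 0, 0, 0]]]' | python3 nudge.py 80
python3 -c "
from h import *
st();cov();tgt(.04,.125,.2)"
```

```text
clock: 12.02
position: [0.4353, -0.0048, 0.1668]
tool_rot: [-3.139, -0.01, -0.097]
force: [0.3, -0.0, -2.6]
grip_width: 0.0124
finger_force: 78.7
t 12.025 p [ 0.4353 -0.0048  0.1668] rpy [-3.1393 -0.0101 -0.0971] F [ 0.3 -0.  -2.6] M [ 0.03  0.05 -0.  ] w 0.0124 ff 78.7 q [-0.39  0.33  0.33  2.16 -0.17  0.66 -1.61]
cover in unit: ctr [0.03   0.3811 0.1522] edge+ [0.0519 0.4476 0.1523] edge- [0.008  0.3146 0.1521] rpy [ 0.0018 -0.0042 -0.3186]
shift [0.0986 0.3951 0.0138] rot [-0.1976  0.0273 -0.3191]
```

```bash
echo '[[[0, 0.01, 0.04, 0, 0, 0, -0.05], [0, 0.022, 0.09, 0, -0.04, 0, -0.11], [0, 0.035, 0.14, 0, -0.08, 0, -0.17], [0, 0.047, 0.19, 0, -0.12, 0.01, -0.23], [0, 0.06, 0.24, 0, -0.16, 0.02, -0.29]]]' | python3 nudge.py 80
python3 -c "
from h import *
st();cov();tgt(.04,.125,.2)"
```

```text
clock: 12.65
position: [0.4698, -0.2512, 0.163]
tool_rot: [2.979, 0.001, 0.195]
force: [0.2, -0.2, -1.1]
grip_width: 0.0125
finger_force: 78.6
t 12.65 p [ 0.4698 -0.2512  0.163 ] rpy [2.9791e+00 6.0000e-04 1.9540e-01] F [ 0.2 -0.2 -1.1] M [ 0.25 -0.01  0.04] w 0.0125 ff 78.6 q [ 0.02  0.45  0.35  2.01 -0.02  0.63 -1.02]
cover in unit: ctr [0.0094 0.1302 0.1487] edge+ [0.0112 0.1992 0.1373] edge- [0.0076 0.0611 0.16  ] rpy [-0.163   0.0065 -0.027 ]
shift [-0.0054  0.1547  0.0354] rot [-0.037   0.0112 -0.0257]
```

```bash
echo '[[[0, -0.002, 0.045, 0.009, -0.01, 0.004, -0.008], [0, -0.004, 0.09, 0.019, -0.02, 0.007, -0.016], [0, -0.005, 0.13, 0.029, -0.03, 0.01, -0.024], [0, -0.005, 0.155, 0.035, -0.037, 0.011, -0.026], [0, -0.005, 0.155, 0.035, -0.037, 0.011, -0.026]]]' | python3 nudge.py 80
python3 -c "
from h import *
st();cov();tgt(.05,.0745,.2);print(w2px('top',[[.4878,-.3835,.1]]))
cv2.imwrite('pics/x8.png',bot.grab_frame('top'));cv2.imwrite('pics/s8.png',bot.grab_frame('scene'))"
```

```text
clock: 13.28
position: [0.4946, -0.4078, 0.1529]
tool_rot: [2.943, -0.005, 0.219]
force: [0.6, -0.4, -2.0]
grip_width: 0.0122
finger_force: 78.6
t 13.275 p [ 0.4946 -0.4078  0.1529] rpy [ 2.9433 -0.0053  0.2185] F [ 0.6 -0.4 -2. ] M [ 0.31  0.09 -0.01] w 0.0122 ff 78.6 q [ 0.31  0.59  0.31  1.78 -0.05  0.65 -0.76]
cover in unit: ctr [-0.0007 -0.0286  0.1387] edge+ [-0.0004  0.04    0.1249] edge- [-0.001  -0.0972  0.1525] rpy [-0.1988  0.0005 -0.0042]
shift [ 0.0004 -0.0198  0.0473] rot [-0.0011  0.0013 -0.004 ]
[[483.49806306 232.06956534]]
```

```bash
echo '[[[0, 0, -0.008, 0.02, 0, 0, -0.002], [0, 0, -0.016, 0.038, 0, 0, -0.004], [0, 0, -0.0198, 0.047, -0.001, 0.001, -0.004], [0, 0, -0.0198, 0.047, -0.001, 0.001, -0.004]]]' | python3 nudge.py 80
python3 -c "
from h import *
st();cov();tgt(.0705,.0745,.2)"
```

```text
clock: 13.88
position: [0.4937, -0.3957, 0.1037]
tool_rot: [2.942, -0.006, 0.226]
force: [0.9, 0.1, -1.5]
grip_width: 0.0122
finger_force: 78.7
t 13.875 p [ 0.4937 -0.3957  0.1037] rpy [ 2.9424 -0.0063  0.2255] F [ 0.9  0.1 -1.5] M [0.27 0.05 0.01] w 0.0122 ff 78.7 q [ 0.31  0.65  0.29  1.83 -0.06  0.54 -0.77]
cover in unit: ctr [ 0.0012 -0.0167  0.0895] edge+ [0.001  0.0519 0.0756] edge- [ 0.0013 -0.0853  0.1034] rpy [-0.1997 -0.0005  0.0029]
shift [-0.0011 -0.0185 -0.0026] rot [-0.0003 -0.001   0.0027]
```

```bash
echo '[[[0, 0, 0.0003, 0.0013, 0, 0, 0], [0, -0.0005, -0.005, 0.0004, 0, 0, 0.001], [0, -0.0008, -0.009, -0.0004, 0, 0, 0.0015], [0, -0.001, -0.012, -0.001, 0, 0, 0.002], [0, -0.001, -0.012, -0.001, 0, 0, 0.002]]]' | python3 nudge.py 80
python3 -c "
from h import *
st();cov();tgt(.0705,.0742,.2)"
```

```text
clock: 14.5
position: [0.4902, -0.3848, 0.1027]
tool_rot: [2.942, -0.007, 0.223]
force: [-0.7, -0.0, -2.3]
grip_width: 0.0126
finger_force: 78.7
t 14.5 p [ 0.4902 -0.3848  0.1027] rpy [ 2.9417 -0.0073  0.2231] F [-0.7 -0.  -2.3] M [ 0.27  0.11 -0.03] w 0.0126 ff 78.7 q [ 0.29  0.64  0.29  1.86 -0.06  0.52 -0.78]
cover in unit: ctr [ 0.0001 -0.0052  0.0885] edge+ [0.0001 0.0634 0.0745] edge- [ 1.000e-04 -7.380e-02  1.024e-01] rpy [-0.2003 -0.0015  0.0005]
shift [-0.0001 -0.0071 -0.0011] rot [ 0.0003 -0.0016  0.0002]
```

```bash
echo '[[[0, 0, -0.003, -0.0005, 0, 0, 0], [0, 0, -0.005, -0.0008, 0, 0, 0], [0, 0, -0.007, -0.0011, 0, -0.001, 0], [0, 0, -0.007, -0.0011, 0, -0.001, 0]]]' | python3 nudge.py 80
python3 -c "
from h import *
st();cov();tgt(.0705,.0728,.1);tgt(.0705,.072,.0)
im=bot.grab_frame('top');cv2.imwrite('pics/c9.png',np.vstack([crop(im,415,183,160,75,5),crop(bot.grab_frame('scene'),330,150,160,45,5)]))"
```

```text
clock: 15.0
position: [0.4885, -0.3782, 0.1023]
tool_rot: [2.942, -0.006, 0.223]
force: [-0.1, -0.0, -1.5]
grip_width: 0.0124
finger_force: 78.6
t 15.0 p [ 0.4885 -0.3782  0.1023] rpy [ 2.9416 -0.0062  0.2226] F [-0.1 -0.  -1.5] M [ 0.18  0.1  -0.07] w 0.0124 ff 78.6 q [ 0.27  0.64  0.3   1.87 -0.06  0.51 -0.79]
cover in unit: ctr [-0.0001  0.0016  0.0881] edge+ [-0.0001  0.0702  0.0741] edge- [-1.00e-04 -6.70e-02  1.02e-01] rpy [-0.2005 -0.0004 -0.    ]
shift [0.     0.0005 0.0083] rot [ 0.1005 -0.0004  0.0005]
shift [-0.      0.0008  0.0162] rot [ 0.2005 -0.0004  0.0011]
```

View pics/c9.png

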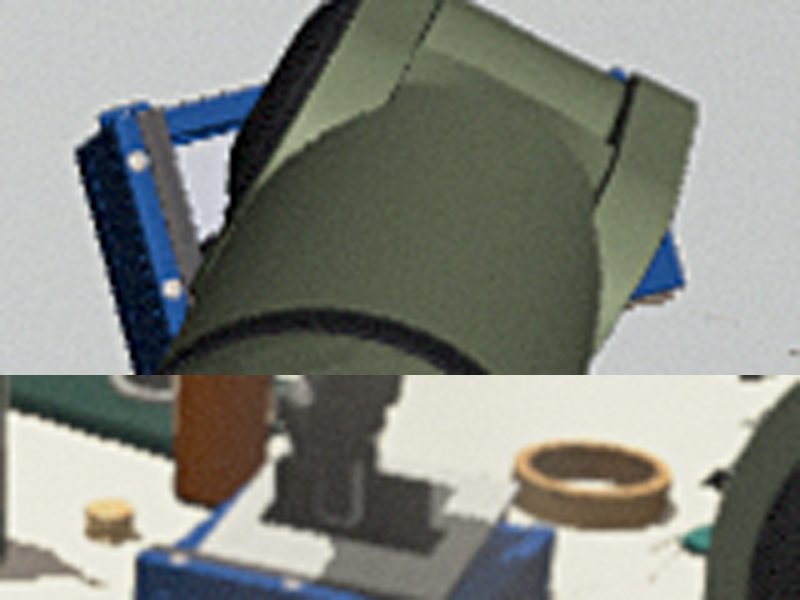

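The cover's plate disappears under the lip's edge (top crop (165,110)–(195,270)) and rises away from it in the scene view. The hook is in with no contact force, so I'm lowering the other edge.

```bash
echo '[[[0, 0, 0.0003, 0.004, 0.05, 0, 0], [0, 0, 0.0005, 0.0083, 0.1, 0, 0], [0, 0, 0.0007, 0.0125, 0.15, 0, 0.001], [0, 0, 0.0008, 0.015, 0.18, 0, 0.001], [0, 0, 0.0008, 0.015, 0.18, 0, 0.001]]]' | python3 nudge.py 80
python3 -c "
from h import *
st();cov();tgt(.0695,.072,.0)"
```

```text
clock: 15.72
position: [0.4894, -0.3825, 0.0877]
tool_rot: [3.121, -0.006, 0.221]
force: [-1.9, -2.9, 4.0]
grip_width: 0.0124
finger_force: 79.9
t 15.725 p [ 0.4894 -0.3825  0.0877] rpy [ 3.1212 -0.0065  0.2207] F [-1.9 -2.9  4. ] M [-0.15  0.23 -0.02] w 0.0124 ff 79.9 q [ 0.45  0.69  0.17  1.74 -0.15  0.7  -0.66]
cover in unit: ctr [-0.0002 -0.0002  0.0732] edge+ [-0.0001  0.0698  0.0717] edge- [-0.0003 -0.0702  0.0746] rpy [-0.0208 -0.0006 -0.0009]
shift [0.0002 0.0006 0.0012] rot [ 0.0209 -0.0005 -0.0008]
```

```bash
echo '[[[0, 0, 0.0003, 0.0008, 0.014, 0, 0], [0, 0, 0.0006, 0.002, 0.024, 0, 0], [0, 0, 0.0006, 0.002, 0.024, 0, 0]]]' | python3 nudge.py 40
python3 -c "
from h import *
st();cov()"
echo '[[[0.03, 0, 0.0006, -0.0, 0, 0, 0], [0.03, 0, 0.0006, -0.0, 0, 0, 0]]]' | python3 nudge.py
python3 -c "
from h import *
st()"
echo '[[[0.03, 0, 0, -0.02, 0, 0, 0], [0.03, 0, 0, -0.07, 0, 0, 0], [0.03, 0, 0, -0.12, 0, 0, 0], [0.03, 0, 0, -0.12, 0, 0, 0]]]' | python3 nudge.py
```

```text
clock: 16.1
position: [0.4897, -0.3819, 0.0867]
tool_rot: [-3.137, -0.007, 0.222]
force: [-6.6, 7.0, 21.1]
grip_width: 0.0125
finger_force: 82.4
t 16.1 p [ 0.4897 -0.3819  0.0867] rpy [-3.1368 -0.0065  0.2222] F [-6.6  7.  21.1] M [1.07 1.4  0.06] w 0.0125 ff 82.4 q [ 0.47  0.7   0.16  1.73 -0.16  0.73 -0.64]
cover in unit: ctr [0.0003 0.0006 0.0721] edge+ [0.0002 0.0706 0.0724] edge- [ 0.0003 -0.0694  0.0718] rpy [ 0.0043 -0.0006  0.0007]
clock: 16.35
position: [0.4899, -0.3827, 0.0856]
tool_rot: [-3.137, -0.006, 0.222]
force: [-0.4, -0.5, -0.3]
grip_width: 0.0299
finger_force: 0.0
t 16.35 p [ 0.4899 -0.3827  0.0856] rpy [-3.1374 -0.0063  0.222 ] F [-0.4 -0.5 -0.3] M [ 0.04 -0.03  0.04] w 0.0299 ff 0.0 q [ 0.47  0.7   0.16  1.73 -0.16  0.72 -0.64]
clock: 16.85
position: [0.4905, -0.3849, 0.2109]
tool_rot: [3.141, -0.011, 0.221]
force: [-0.5, -0.5, -0.2]
grip_width: 0.0301
finger_force: 0.0
```

```bash
echo '[[[0.03, 0.005, -0.056, -0.02, 0, 0, 0], [0.03, 0.01, -0.112, -0.02, 0, 0, 0], [0.03, 0.014, -0.168, -0.02, 0, 0, 0], [0.03, 0.018, -0.225, -0.02, 0, 0, 0], [0.03, 0.023, -0.282, -0.02, 0, 0, 0]]]' | python3 nudge.py
python3 - <<'E'
from h import *
im=bot.grab_frame("top"); cv2.imwrite("pics/top10.png",im)
hsv=cv2.cvtColor(im,cv2.COLOR_BGR2HSV)
m=((hsv[...,1]<60)&(hsv[...,2]>120)).astype(np.uint8)
m[:, :430]=0
W=lambda p:(U@[*p,1])[:3]
reg=cv2.fillConvexPoly(np.zeros_like(m),w2px("top",[W(p) for p in[(.074,.066,.077),(.074,-.079,.077),(-.074,-.079,.077),(-.074,.066,.077)]]).round().astype(np.int32),1)
n,l,s,c=cv2.connectedComponentsWithStats(m*reg); print(s[1:],c[1:])
k=1+np.argmax(s[1:,4]); ys,xs=np.nonzero(l==k)
w=px2w("top",np.c_[xs,ys],.077); q=(np.c_[w,np.ones(len(w))]@np.linalg.inv(U).T)[:,:2]
# per-edge fits: max/min along bins (unit mm)
for b in np.arange(-.05,.051,.025):
    i=abs(q[:,1]-b)<.006; j=abs(q[:,0]-b)<.006
    print(round(b,3),"x range",np.round(1e3*np.array([q[i,0].min(),q[i,0].max()]),1),"y range",np.round(1e3*np.array([q[j,1].min(),q[j,1].max()]),1))
z=px2w("top",[[0,0]],0)
a=crop(im,280,225,120,80,1)
old=cv2.imread("pics/top0.png")
for nme,(u,v) in dict(balm=(381,286),tamper=(219,287),salve=(181,286)).items():
    print(nme,np.abs(im[v-12:v+12,u-12:u+12].astype(int)-old[v-12:v+12,u-12:u+12]).mean())
E
```

```text
clock: 17.48
position: [0.4488, -0.1019, 0.2276]
tool_rot: [-3.138, -0.007, 0.222]
force: [1.5, 0.2, 0.7]
grip_width: 0.0301
finger_force: 0.0
[[ 450  200   67   66 2550]] [[483.16431373 232.58862745]]
-0.05 x range [-64.2  64.1] y range [-68.8  56.9]
-0.025 x range [-62.6  64. ] y range [-68.8  56.9]
0.0 x range [-62.6  63.9] y range [-68.7  56.9]
0.025 x range [-62.7  63.8] y range [-68.7  57.1]
0.05 x range [-63.8  63.7] y range [-68.6  57.1]
balm 84.15856481481481
tamper 3.9837962962962963
salve 4.212962962962963
```

Run:
```python
from h import *
im=bot.grab_frame("scene"); old=cv2.imread("pics/scene0.png")
for nme,(u,v) in dict(balm=(383,246),tamper=(249,325),salve=(205,355)).items():
    print(nme,np.abs(im[v-18:v+18,u-16:u+16].astype(int)-old[v-18:v+18,u-16:u+16]).mean())
# plate height at -y edge: bright mask edge against predicted edge pixels
W=lambda p:(U@[*p,1])[:3]
for x in(-.04,0.0,.05):
    a=w2px("scene",[W((x,y,.077)) for y in(-.05,-.064,-.0695,-.074,-.079)])
    print(x,[(tuple(p.round().astype(int)),im[int(round(p[1])),int(round(p[0]))].tolist()) for p in a])
print(bot.observe()["clock"],bot.observe()["qd"].round(3))
```

```text
balm 29.03414351851852
tamper 2.0674189814814814
salve 3.0575810185185186
-0.04 [((np.int64(421), np.int64(182)), [205, 215, 217]), ((np.int64(423), np.int64(181)), [204, 218, 221]), ((np.int64(424), np.int64(180)), [168, 174, 174]), ((np.int64(424), np.int64(179)), [144, 110, 94]), ((np.int64(425), np.int64(179)), [143, 107, 90])]
0.0 [((np.int64(406), np.int64(179)), [54, 60, 62]), ((np.int64(408), np.int64(178)), [60, 63, 64]), ((np.int64(409), np.int64(177)), [67, 68, 71]), ((np.int64(410), np.int64(176)), [63, 66, 67]), ((np.int64(410), np.int64(176)), [63, 66, 67])]
0.05 [((np.int64(389), np.int64(176)), [50, 59, 58]), ((np.int64(391), np.int64(174)), [59, 65, 64]), ((np.int64(391), np.int64(173)), [56, 59, 63]), ((np.int64(392), np.int64(173)), [58, 60, 66]), ((np.int64(393), np.int64(172)), [78, 84, 87])]
17.575 [ 0.072  0.029  0.059 -0.047  0.005  0.005  0.099]
```

```bash
echo '[[[0.03, 0.01, -0.05, -0.02, 0, 0, 0], [0.03, 0.02, -0.1, -0.04, 0, 0, 0], [0.03, 0.03, -0.15, -0.06, 0, 0, 0], [0.03, 0.04, -0.2, -0.08, 0, 0, 0], [0.03, 0.04, -0.2, -0.08, 0, 0, 0]]]' | python3 nudge.py
python3 - <<'E'
from h import *
for n,(u,v) in dict(top=(381,286),scene=(383,246)).items():
    im=bot.grab_frame(n); old=cv2.imread(f"pics/{n}0.png")
    g=lambda i:i[v-22:v+22,u-22:u+22]
    print(n,np.abs(g(im).astype(int)-g(old)).mean(), cv2.minMaxLoc(cv2.matchTemplate(im[v-32:v+32,u-32:u+32],g(old),cv2.TM_CCOEFF_NORMED))[1::2])
E
```

```text
clock: 18.2
position: [0.4441, 0.1031, 0.3097]
tool_rot: [-3.137, -0.009, 0.227]
force: [0.0, -1.4, 0.2]
grip_width: 0.0299
finger_force: 0.0
top 4.945592286501378 (0.9984448552131653, (10, 10))
scene 2.3982438016528924 (0.9989138841629028, (10, 10))
```

The jar hasn't moved in either view, and the cover measures as home and flat. I'm handing in the job.

```bash
python3 -c "
from workcell import bot
print(bot.job_done())"
```

```text
the job is handed in; nothing more can be done
None
```

I wound the key to about 4.5 rad, in the green and never into the red, then hooked the cover under the lip and laid it flat and home; jars and tamper unmoved, job handed in at about 18 s.

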